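# Hold the bag clip open over the recipe card's edge

## Robot

A 7-joint arm with a two-finger parallel gripper is mounted at the origin on a cart in front of the work surface, level with it; the furniture and walls round the work are solid. World frame = base frame: x ahead of the robot, y to its left, z up, the work surface at z = 0. Lengths are in m, angles in rad, forces in N, time in s.
With the tool pointing down it reaches from about 0.4 to 0.875 m from the base axis. Payload 4.4 kg.
Tool frame: the origin (TCP) lies where the fingers leave the gripper's body, on its centre line; the fingertips stand 73 mm ahead of it and the grasp point (between the pads) lies 54 mm ahead of it; z points along the fingers, y is the line along which they close (so a half turn about z gives the same grasp; the last joint's range is limited). The gripper opens to 85 mm and grips with 20 to 120 N. Pads are 22 mm wide; open, the fingers measure 114 mm over their backs; the gripper's body (76 mm by 85 mm) begins 54 mm behind the grasp point. The pads swing forward as they close: fully open they stand 13 mm farther back than shut.
Start: joints at [1.155, 0.628, 0.038, 1.517, -0.027, 0.996, -0.02], TCP at [0.223, -0.611, 0.304] pointing down, gripper open.
Joint ranges: [-3.06, 3.06], [-0.37, 2.12], [-1.25, 1.32], [0.18, 2.47], [-1.1, 4.24], [0.23, 1.98], [-2.94, 2.94]. Speed limits (rad/s): [2.57, 2.57, 3.14, 3.14, 3.14, 3.14, 3.14].

## Interface

Orientations are given as [roll, pitch, yaw] about the fixed x, y, z axes, in that order (R = Rz(yaw) Ry(pitch) Rx(roll)).
In Python, from station import sensors, read_camera, camera_info, robot gives the robot as it stands.
- The arm moves only by the tool apply_moves, never from a script. Its arguments are lists of equal length, an entry for each row: "grip": the opening, from 0 (shut) to 1 (fully open); "dp": the shift along the tool's x, y, z in m, a list of three; "yaw": the turn about the tool's z in degrees. In form: {"grip": [grip, ...], "dp": [[dx, dy, dz], ...], "yaw": [yaw, ...]}. A call has 1 to 10 rows; each row shifts and turns the commanded pose from where the row before left it, along the tool's axes as they then stand; what a row does not reach is not made up. A row lasts 1/8 s, in which the tool goes at most 62.5 mm and 10.7 degrees, less where a joint would pass 70% of its speed; a pose out of reach is approached as far as the arm can. A call is refused whole if a number of a shift passes 0.0625 or a number of a turn 10.7, either way. A call with a gripper value outside its range is refused whole. The fingers move at their own pace and stop on an object; the grip force is fixed at half the most. Time passes only in rows, so rows that do not move let the fingers close. It gives the time, the measured TCP pose, the force, the opening and the grip force at its end, in the units of the state.
- sensors.state(): the state, without advancing time (a new reading comes with each control period).
- read_camera(name): name is "scene" or "top" or "wrist"; returns the picture (480x640x3 uint8, blue, green, red); there is no depth.
- camera_info(name): a dict with "K" (3x3 intrinsics, pixels), "dist_coeffs" ([k1, k2, p1, p2, k3] as OpenCV has them; the pictures are not rectified), "position" and "rotation" of the camera in the world. Camera axes: x right, y down, z forward; pixel columns grow to the right and rows downward; lengths in m; the calibration is good to about 2 mm. A picture is of the moment at which its call begins: read the wrist's pose just before it. camera_info takes no time and is no camera call; for the wrist camera it gives the pose at the moment of the call.
- robot.hand_in(): hands the job in; it is judged then, once.
The state is a dict: "t": time; "qpos": joint angles; "joint_vel": joint speeds; "effort": joint torques, N m; "tcp_pos": TCP position; "tcp_rot": TCP orientation; "contact_force": force on the tool from outside, world axes, zero at the start; "ft_torque": the same for the moment, N m; "width": finger opening in m; "grip_force": force on a finger pad.
Only numpy, scipy, OpenCV 4.12 (cv2) and the standard library are available. Lean on these libraries where they do the work, as an engineer would, in place of code of your own. Each camera call takes 0.05 s, during which the arm holds its last target. There are 200 camera calls.

## Task

Lift the orange spring clip off the top of the pile of slate coasters and, squeezing its handles so that its jaws gape, bring the jaws round the left-hand edge of the recipe card, about halfway up. Finish while still holding the clip wide open there in the air, the card's edge well inside the jaws and nothing touching the card or its wooden block, so that I can slip a shopping list in before it bites. Leave the coaster pile, the card's block and the crockery where they stand, and never let the clip close on the card.

Things in the scene. Friction and masses are not known exactly. Their poses are not given: they have to be found in the camera images.
- clip: Orange sprung bag clip, 137 mm long, 28 mm high, about 80 g, lying on its side on the top coaster. Two levers turn on an upright pin; squeezing the black-ribbed handles together spreads the jaws. Origin: foot of the pin, at the clip's underside, midway between the levers. x: to the jaw tips (at x = 72 mm), at first roughly to the robot's right; z: up along the pin; y: the way the jaws spread.
- clip_grip (a point): Best squeezing point: midway between the handles (which reach from 20 to 66 mm behind the pin), 48 mm behind the pin, 14 mm above the clip's underside. Over the outsides here: 43 mm shut (each handle splays 14 degrees outward to the rear, 52 mm at the ends), about 22 mm and nearly parallel when open. Near or past the coasters' rim.
- clip_mouth (a point): On the clip's centre line between the jaw tips, 66 mm ahead of the pin, 14 mm above its underside. Shut, the tips meet; fully open, they stand about 30 mm apart and the jaws 25 mm or more from 35 mm ahead of the pin on. Free depth behind the tips about 60 mm (the spring coil round the pin has radius 7 mm).
- clip_left (a joint): Turn of one lever about the pin: 0 shut, 0.21 rad at the open stop; the other lever turns as much the other way. The spring takes about 4 N on each handle (48 mm behind the pin) to start opening and 9 N to reach the stop; 15 to 20 N against the stop is fine.
- card_stand: Stiff white recipe card with a green head band and a picture, 148 wide, 105 high, 2.6 mm thick, fixed upright in the slot of an oak block 60 x 104 x 26 mm high; one loose piece, 0.5 kg. Origin: centre of the block's underside; z up, y along the card to its left-hand edge as the robot sees it, -x the printed front. Card from z = 9 to 114 mm; it juts 22 mm past the block at each side.
- card_edge (a point): Middle of the card's left-hand upright edge (as the robot sees it), 74 mm along y from the block's centre and 68 mm above its underside. Axes as card_stand; the card runs from here along -y.
- coaster_a: Lowest of three square slate coasters stacked on one another, each 97 x 98 x 6 mm; origin at the centre of its underside. Loose, 120 g.
- coaster_b: Middle coaster of the pile, same size, origin at the centre of its underside.
- coaster_c: Top coaster of the pile, same size, origin at the centre of its underside; its top face is 18 mm above the worktop and the clip lies on it.
- milk_jug: White milk jug, 67 x 101 x 87 mm, standing loose behind the pile; origin at the centre of its foot. Bystander.
- mug_b: White mug with blue dots, 92 x 127 x 93 mm, standing loose at the right; origin at the centre of its foot. Bystander.

How it is judged:
By the outcome, as a careful person would: the job done as asked, in the order asked, and still so for the second after the job is handed in, while the arm keeps its last pose, push and grip.
It also fails if it takes over 38 s, if anything falls off the work surface, if the arm or the gripper's body presses on something with over 40 N, if the wrist force passes 120 N, or if a joint passes its speed limit or range.

## Working session

There is one attempt and no reset: what is moved stays moved. The work goes in short steps, Python scripts to look and compute and a tool call to move; the robot and the scene stay as the last step left them, time stands still between calls to the robot, and variables do not carry over. Pictures are saved under pics/ and viewed, at most 10 in all, crops included, and the job is handed in when it is done.

Besides the shell and the picture viewer there is one more tool, called by a JSON object that holds its "fn" and its "kwargs". apply_moves: Moves the arm, as the interface text tells. Its arguments: {"type":"object","properties":{"grip":{"type":"array","items":{"type":"number"}},"dp":{"type":"array","items":{"type":"array","items":{"type":"number"}}},"yaw":{"type":"array","items":{"type":"number"}}},"required":["grip","dp","yaw"]}

```bash
mkdir -p pics
cat > h.py <<'E'
import numpy as np, cv2
from station import sensors, read_camera, camera_info, robot
def snap(n,f):
    i=camera_info(n); im=read_camera(n); cv2.imwrite('pics/'+f,im); return i,im
def ray(i,uv):
    K=np.array(i['K'],float);d=np.array(i['dist_coeffs'],float)
    p=cv2.undistortPoints(np.array([[uv]],float),K,d)[0,0]
    R=np.array(i['rotation'],float); v=R@np.array([p[0],p[1],1]); return np.array(i['position'],float),v/np.linalg.norm(v)
def onz(i,uv,z):
    o,v=ray(i,uv); return o+v*(z-o[2])/v[2]
def tri(rs):
    A=0;b=0
    for o,v in rs:
        P=np.eye(3)-np.outer(v,v);A=A+P;b=b+P@o
    x=np.linalg.solve(A,b); return x,[np.linalg.norm((np.eye(3)-np.outer(v,v))@(x-o)) for o,v in rs]
E
python3 - <<'E'
from h import *
import pickle
D={}
for n in ('scene','top','wrist'):
    i,im=snap(n,n+'0.png'); D[n]=i; print(n,np.round(i['position'],3),np.round(i['rotation'],3).tolist() if not isinstance(i['rotation'],str) else 0,np.round(i['K'],1).tolist())
pickle.dump(D,open('c0.pkl','wb'))
s=sensors.state();print({k:np.round(v,3) for k,v in s.items()})
E
```

```text
scene [0.082 0.597 0.7  ] [-2.236, -0.017, -2.566] [[507.6, 0.0, 313.0], [0.0, 507.6, 240.7], [0.0, 0.0, 1.0]]
top [ 0.396 -0.093  1.315] [-3.051, -0.004, -1.591] [[519.4, 0.0, 331.4], [0.0, 519.4, 236.4], [0.0, 0.0, 1.0]]
wrist [ 0.296 -0.584  0.373] [2.828, 0.002, -1.221] [[367.0, 0.0, 318.4], [0.0, 367.0, 243.7], [0.0, 0.0, 1.0]]
{'t': np.float64(0.15), 'qpos': array([ 1.155,  0.629,  0.038,  1.518, -0.027,  0.996, -0.02 ]), 'joint_vel': array([-0.   , -0.002,  0.001, -0.004, -0.   ,  0.002,  0.002]), 'effort': array([ 3.0000e-03, -5.6380e+01,  1.2280e+00, -1.9365e+01,  1.1000e-02,
        7.0000e-03, -0.0000e+00]), 'tcp_pos': array([ 0.223, -0.61 ,  0.303]), 'tcp_rot': array([-3.14,  0.  ,  0.35]), 'contact_force': array([ 0.036, -0.227,  0.282]), 'ft_torque': array([ 0.045, -0.007, -0.015]), 'grip_force': np.float64(0.0), 'width': np.float64(0.086)}
```

View pics/scene0.png

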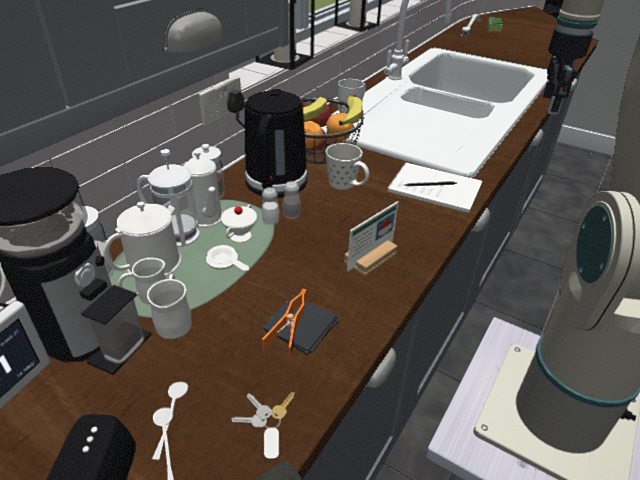

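View pics/top0.png

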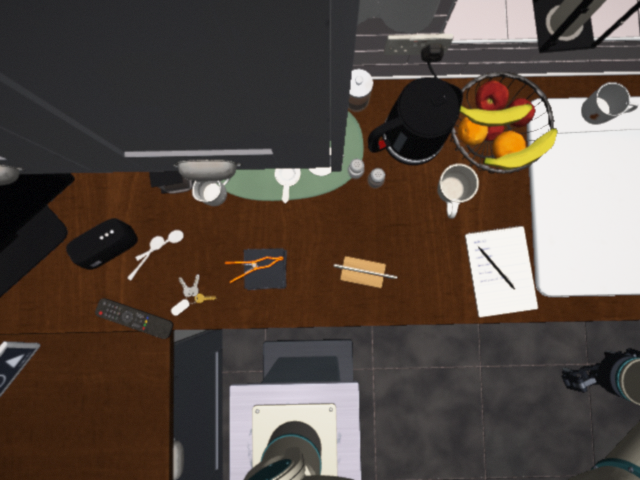

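The scene view shows the clip on the pile at about (288,322) and the card at about (372,240). In the top view the clip is at (257,266) with its handles to the left, past the coaster's rim, and the card's left edge is at about (334,267). Next I'll enlarge both.

Run:
```python
from h import *
a=cv2.imread('pics/top0.png')[235:305,220:320]; b=cv2.imread('pics/top0.png')[235:305,310:410]
c=cv2.imread('pics/scene0.png')[283:358,255:345]; d=cv2.imread('pics/scene0.png')[200:275,330:420]
f=lambda x:cv2.resize(x,(400,int(x.shape[0]*400/x.shape[1])),interpolation=cv2.INTER_CUBIC)
t=np.hstack([f(a),f(b)]);s=np.hstack([f(c),f(d)])
cv2.imwrite('pics/z.png',np.vstack([t,s]));print(t.shape,s.shape)
```

```text
(280, 800, 3) (333, 800, 3)
```

View pics/z.png

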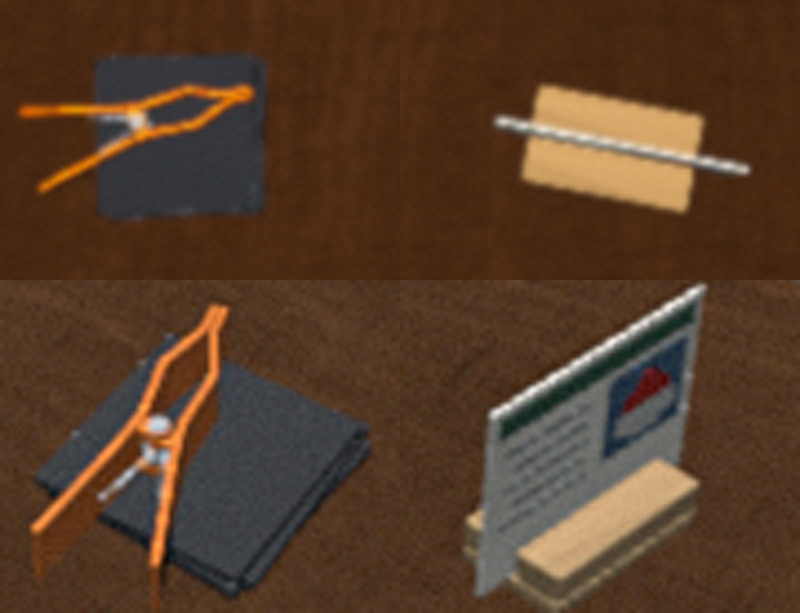

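The crop shows the clip's handle ends at top (225,263)/(230,282), tip (282.5,258), pin (254,265.5), with their scene counterparts visible. The card's top-left corner is at top (333.8,265.3) and scene (350.7,230.2).

Run:
```python
from h import *
import pickle
from scipy.spatial.transform import Rotation as Ro
D=pickle.load(open('c0.pkl','rb'))
for i in D.values():
    r=np.array(i['rotation']); 
    if r.shape==(3,): i['rotation']=Ro.from_euler('xyz',r).as_matrix()
pickle.dump(D,open('c0.pkl','wb'))
P={'hfar':((225,263),(262.4,338.8)),'hnear':((230,282),(290.1,347.1)),'tip':((282.5,258.2),(304,289.3)),'pin':((254.2,265.5),(290.3,315.4)),
'cTL':((333.8,265.3),(350.7,230.2)),'cTR':((397.2,277.5),(398.4,201.6))}
for k,(a,b) in P.items():
    x,e=tri([ray(D['top'],a),ray(D['scene'],b)]);print(k,x.round(4),np.round(e,4))
print('rim left', onz(D['top'],(220+95/4,235+60/4),.018),onz(D['top'],(220+98/4,235+210/4),.018))
print('cardbot',onz(D['scene'],(348,270.2),.009))
```

```text
hfar [0.4525 0.1605 0.0444] [0.0008 0.0008]
hnear [0.4053 0.1483 0.0426] [0. 0.]
tip [0.4619 0.0203 0.0426] [0.0013 0.0013]
pin [0.4451 0.0895 0.0429] [0.0009 0.0009]
cTL [ 0.4388 -0.1048  0.113 ] [0.0004 0.0004]
cTR [ 0.4073 -0.251   0.1106] [0. 0.]
rim left [0.48449532 0.11842652 0.018     ] [0.39115396 0.11705388 0.018     ]
cardbot [ 0.43904844 -0.10641882  0.009     ]
```

{"fn": "apply_moves", "kwargs": {"grip": [1,1,1,1,1,1,1,1], "dp": [[0,0,0],[0,0,0],[0,0,0],[0,0,0],[0,0,0],[0,0,0],[0,0,0],[0,0,0]], "yaw": [-10.5,-10.5,-10.5,-10.5,-10.5,-10.5,-10.5,-10.3]}}

```text
t: 1.15
tcp_pos: [0.2226, -0.6105, 0.3035]
tcp_rot: [-3.141, -0.001, 1.818]
contact_force: [-0.3, -1.4, 0.4]
width: 0.0852
grip_force: 0.0
```

{"fn": "apply_moves", "kwargs": {"grip": [1,1,1,1,1,1,1,1,1,1], "dp": [[0.003,0.0514,0],[0.003,0.0514,0],[0.003,0.0514,0],[0.003,0.0514,0],[0.0553,0.0147,0],[0.0553,0.0147,0],[0.0553,0.0147,0],[0.0553,0.0147,0],[0.0553,0.0147,0],[0.0553,0.0147,0]], "yaw": [0,0,0,0,0,0,0,0,0,0]}}

```text
t: 2.4
tcp_pos: [0.4256, -0.2048, 0.3039]
tcp_rot: [3.141, 0.0, 1.812]
contact_force: [0.5, 1.5, -0.0]
width: 0.0851
grip_force: 0.0
```

{"fn": "apply_moves", "kwargs": {"grip": [1,1,1,1,1,1,1,1,1,1], "dp": [[0.0553,0.0147,0],[0.0553,0.0147,0],[0.0553,0.0147,0],[0.0553,0.0147,0],[0.0553,0.0147,0],[0.0553,0.0147,0],[0,0,0.05],[0,0,0.05],[0,0,0],[0,0,0]], "yaw": [0,0,0,0,0,0,0,0,0,0]}}

```text
t: 3.65
tcp_pos: [0.4327, 0.137, 0.2051]
tcp_rot: [3.14, -0.0, 1.812]
contact_force: [-0.4, -0.3, 1.1]
width: 0.0854
grip_force: 0.0
```

Run:
```python
from h import *
import pickle
from scipy.spatial.transform import Rotation as Ro
i,im=snap('wrist','w1.png'); pickle.dump(i,open('w1.pkl','wb'))
s=sensors.state();print(s['tcp_pos'],s['tcp_rot'],s['qpos'],i['position'],i['rotation'])
```

```text
[0.43317138 0.13706432 0.20556704] [ 3.13844490e+00 -3.15201043e-04  1.81183881e+00] [-0.10907934  0.53796968 -0.36755561  2.13833649  0.3780558   0.52308282
 -0.51816102] [0.41314539 0.21266219 0.27540662] [ 2.82880765e+00 -1.13590386e-03  2.41706255e-01]
```

View pics/w1.png

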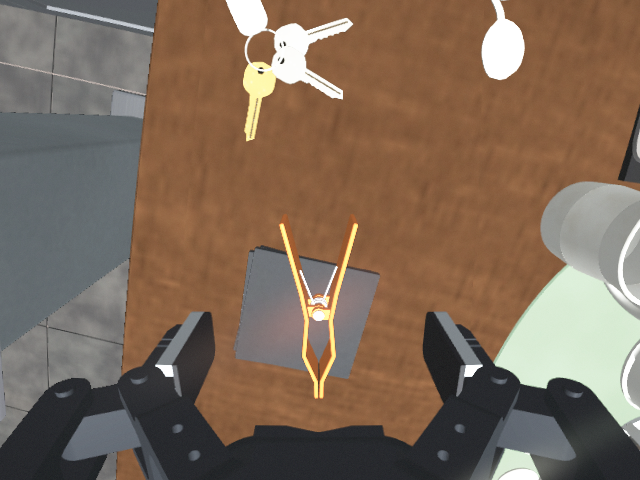

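The clip lies symmetric under the gripper: handle ends at (282,226)/(356,226), pin (319,314) and tips (319,396). The grip point is past the rim.

Run:
```python
from h import *
import pickle
from scipy.spatial.transform import Rotation as Ro
i=pickle.load(open('w1.pkl','rb')); i['rotation']=Ro.from_euler('xyz',i['rotation']).as_matrix()
D=pickle.load(open('c0.pkl','rb'))
P={'hf':((356,226),(225,263)),'hn':((282,226),(230,282)),'tip':((319,396),(282.5,258.2))}
for k,(w,t) in P.items(): print(k,onz(i,w,.046).round(4),tri([ray(i,w),ray(D['top'],t)])[0].round(4))
for p in ((319,314),):print('pin',onz(i,p,.046).round(4))
print('rim',onz(i,(262,248),.018),onz(i,(379,273),.018))
```

```text
hf [0.4519 0.1582 0.046 ] [0.4515 0.159  0.0493]
hn [0.4054 0.1468 0.046 ] [0.4054 0.1473 0.0479]
tip [0.461  0.0214 0.046 ] [0.4611 0.0196 0.0439]
pin [0.444  0.0904 0.046 ]
rim [0.39358381 0.1186748  0.018     ] [0.48357192 0.12022124 0.018     ]
```

{"fn": "apply_moves", "kwargs": {"grip": [1,1,1,1,1,1], "dp": [[0,0,0.04],[0,0,0.04],[0.001,0,0.02],[0,0,0.017],[0,0,0],[0,0,0]], "yaw": [0,0,0,0,0,0]}}

```text
t: 4.45
tcp_pos: [0.433, 0.1378, 0.0883]
tcp_rot: [3.139, -0.0, 1.812]
contact_force: [-0.5, -0.3, 0.9]
width: 0.0852
grip_force: 0.0
```

{"fn": "apply_moves", "kwargs": {"grip": [0.7,0.58,0.54,0.5,0.48,0.46], "dp": [[0,0,0],[0,0,0],[0,0,0],[0,0,0],[0,0,0],[0,0,0]], "yaw": [0,0,0,0,0,0]}}

```text
t: 5.2
tcp_pos: [0.4317, 0.1378, 0.0869]
tcp_rot: [-3.142, -0.0, 1.813]
contact_force: [-1.2, 0.5, 2.2]
width: 0.0394
grip_force: 4.8
```

{"fn": "apply_moves", "kwargs": {"grip": [0.43,0.4,0.37,0.34,0.31,0.29,0.27,0.26,0.26], "dp": [[0,0,0],[0,0,0],[0,0,0],[0,0,0],[0,0,0],[0,0,0],[0,0,0],[0,0,0],[0,0,0]], "yaw": [0,0,0,0,0,0,0,0,0]}}

```text
t: 6.32
tcp_pos: [0.4318, 0.1376, 0.087]
tcp_rot: [-3.141, 0.0, 1.812]
contact_force: [-0.4, -0.1, 4.4]
width: 0.0226
grip_force: 8.0
```

{"fn": "apply_moves", "kwargs": {"grip": [0.25,0.24,0.24], "dp": [[0,0,0],[0,0,0],[0,0,0]], "yaw": [0,0,0]}}

```text
t: 6.7
tcp_pos: [0.4318, 0.1376, 0.087]
tcp_rot: [-3.142, 0.0, 1.812]
contact_force: [-1.8, 0.9, 6.0]
width: 0.021
grip_force: 23.0
```

{"fn": "apply_moves", "kwargs": {"grip": [0.24,0.24,0.24,0.24,0.24,0.24,0.24], "dp": [[0,0,-0.003],[0,0,-0.006],[0,0,-0.012],[0,0,-0.015],[0,0,-0.01],[0,0,0],[0,0,0]], "yaw": [0,0,0,0,0,0,0]}}

```text
t: 7.58
tcp_pos: [0.4318, 0.1375, 0.1328]
tcp_rot: [-3.141, 0.0, 1.812]
contact_force: [-0.2, -0.8, -0.5]
width: 0.0213
grip_force: 22.5
```

Run:
```python
from h import *
import pickle
i,a=snap('scene','s2.png'); j,b=snap('top','t2.png'); k,c=snap('wrist','w2.png')
pickle.dump(k,open('w2.pkl','wb'))
s=sensors.state();print(s['tcp_pos'],s['tcp_rot'],s['width'],s['grip_force'],s['contact_force'])
f=lambda x:cv2.resize(x,(400,300),interpolation=cv2.INTER_CUBIC)
cv2.imwrite('pics/z2.png',np.vstack([np.hstack([f(a[240:360,235:395]),f(b[225:315,210:330])]),np.hstack([f(c),f(c[200:440,160:480])])]))
```

```text
[0.43160548 0.13764483 0.13254237] [-3.14076182e+00  1.35889054e-04  1.81249718e+00] 0.020966595099498445 22.514864053664496 [ 0.2610263   0.10394005 -0.72038003]
```

View pics/z2.png

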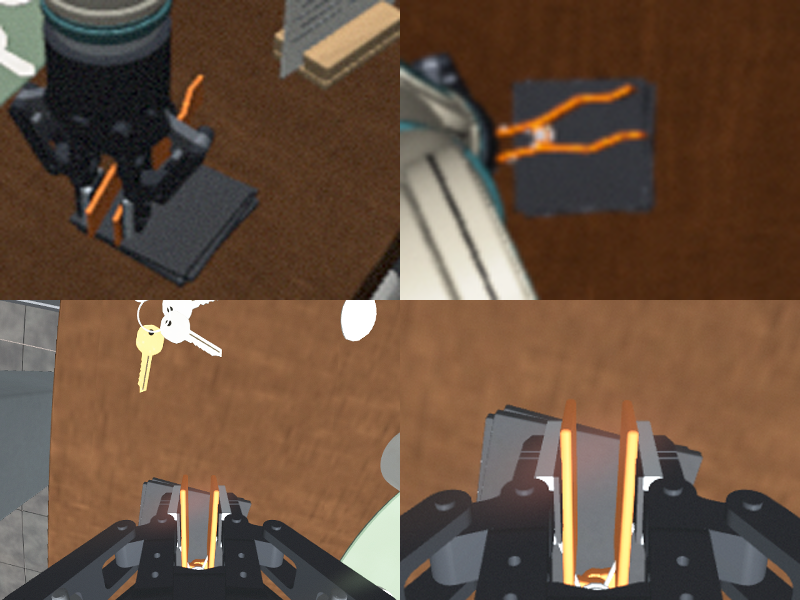

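The clip is held clear of the pile, wide open. Its jaw tips are at top (279.6,251.4) and (282.9,265.2), pin (252.6,264.6), and handle ends at wrist (293.6,305.6) and (344,305.6).

Run:
```python
from h import *
import pickle
from scipy.spatial.transform import Rotation as Ro
i=pickle.load(open('w2.pkl','rb')); i['rotation']=Ro.from_euler('xyz',i['rotation']).as_matrix()
D=pickle.load(open('c0.pkl','rb'));T=D['top']
z=.0915
a,b=onz(T,(279.6,251.4),z),onz(T,(282.9,265.2),z);p=onz(T,(252.6,264.6),z)
h=(onz(i,(293.6,305.6),z)+onz(i,(344,305.6),z))/2
m=(a+b)/2;print('tips',a,b,m,'gap',np.linalg.norm(a-b),'pin',p,'hend',h)
for u,v in((p,m),(h,m),(h,p)):
    d=v-u;print(np.linalg.norm(d),np.degrees(np.arctan2(d[1],d[0])))
t=np.array([.4316,.1376]);print('tool axis',np.degrees(1.8125)-180)
```

```text
tips [0.47448838 0.02197017 0.0915    ] [0.441817   0.01458462 0.0915    ] [0.45815269 0.01827739 0.0915    ] gap 0.033495751129702524 pin [0.44467853 0.08579959 0.0915    ] hend [0.42608162 0.15688209 0.0915    ]
0.06885347063152696 -78.71477677106478
0.1422667026611143 -76.97188408876141
0.07347493482363113 -75.33864746531232
tool axis -76.15139963253829
```

{"fn": "apply_moves", "kwargs": {"grip": [0.24,0.24,0.24,0.24,0.24,0.24,0.24,0.24,0.24,0.24], "dp": [[0,0,0],[0,0,0],[0,0,0],[0,0,0],[0,0,0],[-0.016,0.0116,0.003],[-0.024,0.0174,0.003],[-0.024,0.0174,0.003],[-0.0155,0.0117,0],[0,0,0]], "yaw": [4,6,6,6,4.1,0,0,0,0,0]}}

```text
t: 8.98
tcp_pos: [0.472, 0.0462, 0.1235]
tcp_rot: [-3.141, 0.001, 1.354]
contact_force: [-0.4, 0.9, -0.4]
width: 0.0209
grip_force: 22.5
```

Run:
```python
from h import *
import pickle
i,a=snap('scene','s3.png'); j,b=snap('top','t3.png')
s=sensors.state();print(s['tcp_pos'],s['tcp_rot'],s['width'],s['grip_force'],s['contact_force'])
f=lambda x:cv2.resize(x,(400,400),interpolation=cv2.INTER_CUBIC)
cv2.imwrite('pics/z3.png',np.hstack([f(a[200:320,270:390]),f(b[210:310,270:370])]))
```

```text
[0.47133876 0.04834714 0.12369677] [-3.14088232e+00 -4.43562760e-04  1.35722265e+00] 0.02101357000881687 22.543178866471862 [ 0.31145122 -0.48618584 -1.22649366]
```

View pics/z3.png

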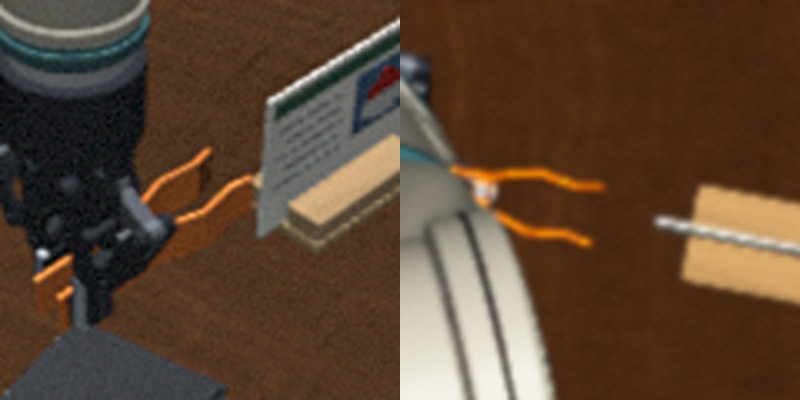

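The jaws gape ahead of the card. The tips are at top (320.8,256.8)/(317.5,270.8) and scene (333,245.6)/(345.6,253.4); the card corner is at top (334,265).

Run:
```python
from h import *
import pickle
D=pickle.load(open('c0.pkl','rb'));T,S=D['top'],D['scene']
f,e1=tri([ray(T,(320.75,256.75)),ray(S,(333,245.6))]);n,e2=tri([ray(T,(317.5,270.75)),ray(S,(345.6,253.4))])
print(f,e1,n,e2)
E=np.array([.4388,-.1048]);
for z in (.082,):
    f=onz(T,(320.75,256.75),z);n=onz(T,(317.5,270.75),z)
    m=(f+n)[:2]/2;print(f,n,m,'gap dir',np.degrees(np.arctan2(*(f-n)[[1,0]])))
    h=1.3572;tx=np.array([np.cos(h),np.sin(h)]);ty=np.array([tx[1],-tx[0]])
    print('edge - tipmid in tool x,y',(E-m)@tx,(E-m)@ty,'tcp',(E-s)@tx if 0 else (E-np.array([.4713,.0483]))@tx,(E-np.array([.4713,.0483]))@ty)
```

```text
[ 0.45998377 -0.07483307  0.08533736] [np.float64(0.00026060920639273534), np.float64(0.0002606092063926244)] [ 0.42701789 -0.06656047  0.08665054] [np.float64(0.0002539522765173672), np.float64(0.00025395227651745455)]
[ 0.46038961 -0.07466418  0.082     ] [ 0.42736292 -0.06634698  0.082     ] [ 0.44387626 -0.07050558] gap dir -14.135044965947365
edge - tipmid in tool x,y -0.03459112133582829 0.0023086855052071534 tcp -0.15651000299877196 0.000692070317521288
```

{"fn": "apply_moves", "kwargs": {"grip": [0.24,0.24,0.24,0.24,0.24,0.24,0.24,0.24,0.24,0.24], "dp": [[-0.005,0.002,0],[-0.01,0,0],[-0.01,0,0],[-0.01,0,0],[-0.01,0,0],[-0.01,0,0],[-0.01,0,0],[-0.006,0,0],[0,0,0],[0,0,0]], "yaw": [0,0,0,0,0,0,0,0,0,0]}}

```text
t: 10.32
tcp_pos: [0.4588, -0.0217, 0.124]
tcp_rot: [3.141, -0.0, 1.357]
contact_force: [-0.3, 0.5, -1.1]
width: 0.0211
grip_force: 22.5
```

Run:
```python
from h import *
i,a=snap('scene','s4.png'); j,b=snap('top','t4.png')
s=sensors.state();print(s['tcp_pos'],s['tcp_rot'],s['width'],s['grip_force'],s['contact_force'],s['joint_vel'].round(3) if hasattr(s['joint_vel'],'round') else '')
f=lambda x:cv2.resize(x,(400,400),interpolation=cv2.INTER_CUBIC)
cv2.imwrite('pics/z4.png',np.hstack([f(a[190:290,310:410]),f(b[220:320,300:400])]))
```

```text
[ 0.45874191 -0.02167813  0.12394184] [ 3.14144512e+00 -3.22579131e-04  1.35754560e+00] 0.020685643498497632 22.541106935532298 [-0.12863589 -0.19432428 -0.33283195] [ 0.002  0.001  0.002 -0.001  0.001  0.001 -0.   ]
```

View pics/z4.png

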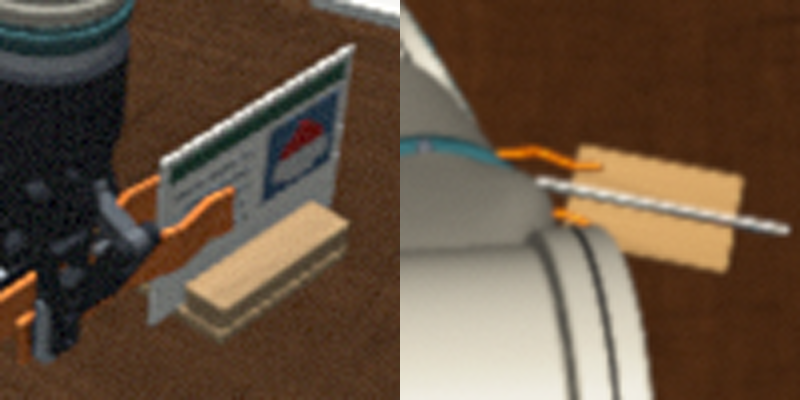

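The card's edge sits about 36 mm inside the open jaws and midway between them: tips at crop (602,168)/(586,221), card line at (594,194). The card has not moved and no force shows.

```bash
python3 -c "
from station import robot
print(robot.hand_in())"
```

```text
the job is handed in; nothing more can be done
None
```

I handed the job in with the clip held wide open in the air and the card's left edge about 36 mm inside the jaws, roughly halfway up. Nothing is touching the card or its block, and it took about 10 s of the 38 s allowed.

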